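# Ready the mould station and present the ring arm

## Robot

A 6-joint arm with a two-finger parallel gripper is mounted at the origin on the work surface. World frame = base frame: x ahead of the robot, y to its left, z up, the work surface at z = 0. Lengths are in m, angles in degrees, forces in N, time in s.
With the tool pointing down it reaches from about 0.25 to 0.725 m from the base axis. Payload 9.7 kg.
Tool frame: the origin (TCP) lies at the very end of the fingers, on their centre line; the grasp point (between the pads) lies grasp_offset behind it (grasp_offset is the distance from the TCP to the grasp point, in m); z points along the fingers, y is the line along which they close (so a half turn about z gives the same grasp; the last joint's range is limited). The gripper opens to 85 mm and grips with 20 to 120 N. Pads are 22 mm wide; open, the fingers measure 114 mm over their backs; the gripper's body (76 mm by 85 mm) begins 54 mm behind the grasp point. The pads swing forward as they close: fully open they stand 13 mm farther back than shut.
Start: joints at [-64.802, 4.979, 10.078, 95.1, 0, 90], TCP at [0.234, -0.498, 0.197] pointing down, gripper open.
Joint ranges: [-179.16, 179.16], [-48.56, 103.87], [-65.8, 70.77], [-126.05, 130.52], [-82.76, 87.17], [-180, 180]. Speed limits (degrees/s): [127.2, 127.2, 147.25, 180, 180, 180].

## Interface

Orientations are given as [roll, pitch, yaw] about the fixed x, y, z axes, in that order (R = Rz(yaw) Ry(pitch) Rx(roll)).
In Python, from workcell import get_obs, camera, calibration, job_done, recognise, cut_out, mark_of, grasp_offset gives the robot as it stands.
- The arm moves only by the tool servo_tool, never from a script. Its argument "moves" is a list of rows, each a list of 3 entries, a list of its own where there are three numbers: the turn, a rotation vector about the tool's x, y, z in degrees, then the shift along the tool's x, y, z in m, then the opening in per cent of the stroke, from 0 (shut) to 100 (fully open). In form: [[[ax, ay, az], [x, y, z], claw], ...]. A call has 1 to 12 rows; each row shifts and turns the commanded pose from where the row before left it, along the tool's axes as they then stand; what a row does not reach is not made up. A row lasts 1/10 s, in which the tool goes at most 50 mm and 8.59 degrees, less where a joint would pass 70% of its speed; a pose out of reach is approached as far as the arm can. A call is refused whole if a number of a shift passes 0.05 or a number of a turn 8.59, either way. A call with a gripper value outside its range is refused whole. The fingers move at their own pace and stop on an object; "force" is the grip in N (left out, the last holds). Time passes only in rows, so rows that do not move let the fingers close. It gives the time, the measured TCP pose, the force, the opening and the grip force at its end, in the units of the state.
- get_obs(): the state, without advancing time (a new reading comes with each control period).
- camera(name): name is "scene" or "top" or "wrist"; returns (picture, depth): 384x512x3 uint8, red, green, blue; 384x512 float32, m along the optical axis (not along the pixel's ray), 0 where there is no reading.
- calibration(name): a dict with "camera_matrix" (3x3 intrinsics, pixels), "R" (3x3) and "t" (3): a world point X has camera coordinates R X + t. Camera axes: x right, y down, z forward; pixel columns grow to the right and rows downward; lengths in m; the calibration is good to about 2 mm. A picture is of the moment at which its call begins: read the wrist's pose just before it. calibration takes no time and is no camera call; for the wrist camera it gives the pose at the moment of the call.
- job_done(): hands the job in; it is judged then, once.
Trained networks look in the newest picture that a camera, given by its name, has taken for a name from the list of things; names that differ only in an ending like _2 or _b are one class to them, and where a whole thing is asked for, a point or a joint stands for the part that bears it (a point fixed in the world has none). Each returns a list of dicts, best first, with "score" (0 to 1); they miss things now and then, are a little off and sometimes report something else, mostly with a low value. They report only what shows in the picture. A call takes as long as a camera call.
- recognise(name, camera): "xyz" ([x, y, z] in m, in the coordinates of the camera as it stood for that picture, good to about 4 mm: the middle of the surface that is visible of it).
- cut_out(name, camera): "mask" (384x512 bool, what is visible of it).
- mark_of(name, camera): "xyz" ([x, y, z] in m, in the coordinates of the camera as it stood for that picture, good to about 4 mm: a listed point, or the origin of a listed thing).
The state is a dict: "time": time; "q": joint angles; "qd": joint speeds; "joint_efforts": joint torques, N m; "ee_pos": TCP position; "tcp_rot": TCP orientation; "wrist_force": force on the tool from outside, world axes, zero at the start; "torque": the same for the moment, N m; "opening": finger opening in m; "grasp_force": force on a finger pad.
Only numpy, scipy, OpenCV 4.12 (cv2) and the standard library are available. Lean on these libraries where they do the work, as an engineer would, in place of code of your own. Each camera call takes 0.05 s, during which the arm holds its last target. There are 200 camera calls.

## Task

At the glassworks mould bench, make the station safe by pressing the blue, then the yellow, then the green button fully down, one at a time, and leave the red one alone. Then grip the ring arm by the yellow band at its balance point, lift it off its wooden rest and carry it level to the mould station, without knocking the station or the other things on the bench. Finish while still holding it there, level and still, with the ring centred over the mould's bore and the pivot eye over the post, its underside about 6 cm above the mould's top: do not put it down or let go.

Things in the scene. Friction and masses are not known exactly. Their poses are not given: they have to be found in the camera images.
- blue_button_top (a point): Centre of the top of the blue push button (26 mm across) on the grey control box. The four buttons stand in one row along the box, 56 mm apart, in an order that changes. Each sits in a round black collar 42 mm across; unpressed, its top stands 10 mm above the collar and 63 mm above the table. Pressed straight down.
- yellow_button_top (a point): The same point on the yellow button.
- green_button_top (a point): The same point on the green button.
- red_button_top (a point): The same point on the red button, which starts the press and is to be left alone.
- blue_button (a joint): Travel of the blue button: 0 released, 0.006 m fully down (stop). Spring: begins to move at 1.5 N, fully down at 5 N, springs back by itself.
- yellow_button (a joint): Travel of the yellow button, the same.
- green_button (a joint): Travel of the green button, the same.
- red_button (a joint): Travel of the red button, the same.
- console: Grey control box, fixed, 250 x 75 x 40 mm high; origin at the centre of its underside, x along its length and along the row of buttons.
- ring_arm: Loose arm, 0.48 to 0.88 kg: heavy dark ring (72 mm across, 42 mm bore, 28 mm high) at one end of a straight blue bar 18 mm wide and high; small blue pivot eye (34 mm across, 18 mm bore, 28 mm high) at the other. Origin at the ring's centre on its underside; z up; the bar runs along -x to the eye, centred 200 mm away at x = -0.2. The bar's centre line is 14 mm above the underside.
- balance (a point): The arm's balance point (centre of gravity) on the bar's centre line, 65 mm from the ring's centre towards the eye, at (-0.065, 0, 0.014) of the ring arm; marked by a yellow band 16 mm wide round the blue bar. Axes as the ring arm's. Free bar for gripping: about 20 mm either way from the point.
- ring_center (a point): Centre of the ring, on its underside (the ring arm's origin).
- eye_center (a point): Centre of the pivot eye, on its underside.
- rest: Wooden rest carrying the ring arm at the start, fixed, left or right of the control box: board 270 x 85 x 12 mm with two cross battens, tops 42 mm above the table, under the ring and near the eye. Around the balance point the bar spans an open gap (44 mm to the ring side, 94 mm to the eye side), its centre 56 mm above the table. Origin on the table under about the balance point, x towards the ring.
- station: Fixed mould station, on the side opposite the rest: blue base plate, dark round mould (84 mm across, 44 mm bore, top 100 mm above the table) and, 200 mm away, a blue post 26 mm across with a steel pin (14 mm across, top 100 mm above the table). Two short blue handles leave the mould away from the post, below its top. Origin on the table between them, 65 mm from the mould's axis; x towards the mould.
- mould_mouth (a point): Centre of the mould's open mouth, level with its top (100 mm above the table).
- post_top (a point): Centre of the top of the pivot post's pin (100 mm above the table).
- wrench: Bystander: steel wrench, 160 mm long, flat on the table on the right. Origin at its underside.
- glass_jar: Bystander: clear glass jar, 72 mm across, 95 mm high, behind the control box. Origin at the centre of its underside (so for all below).
- amber_lens: Bystander: amber glass dome, 70 mm across, 47 mm high, behind the control box.
- drink_bottle: Bystander: green bottle with a yellow cap, 56 mm across, 170 mm high, on the left.
- plunger: Bystander: steel plunger with a round foot, 60 mm across, 85 mm high, on the right.
- spare_ring: Bystander: loose dark ring without a bar, 72 mm across, 28 mm high, on the left.

How it is judged (in metres and radians):
On the way, in this order (a step that is already met when the one before it is completed fails the run):
1. the blue button is pressed down, the other three up (value of joint blue_button above 0.004 m and value of joint each of yellow_button, green_button, red_button below 0.001 m), for 0.05 s.
2. the yellow button is pressed down, the other three up (value of joint yellow_button above 0.004 m and value of joint each of blue_button, green_button, red_button below 0.001 m), for 0.05 s.
3. the green button is pressed down, the other three up (value of joint green_button above 0.004 m and value of joint each of blue_button, yellow_button, red_button below 0.001 m), for 0.05 s.
4. the ring arm hangs level from the gripper by its balance point, clear of the rest (contact force between ring_arm and the fingers above 1 N and distance between the grasp point and balance below 0.025 m and contact force between ring_arm and rest below 0.05 N and contact force between ring_arm and station below 0.05 N and height (world z) of ring_center above 0.065 m and angle between ring_arm's own z axis and vertical below 0.12 rad), for 0.2 s.
At the end, for the whole second after the job is handed in: The gripper holds the ring arm still within 25 mm of its balance point and nothing else carries it: level within 5 degrees, ring centre within 15 mm of the mould's axis, eye centre within 20 mm of the post's axis, ring's underside 35 to 85 mm above the mould's top, not touching station or rest (contact force between ring_arm and the fingers above 1 N and distance between the grasp point and balance below 0.025 m and contact force between ring_arm and rest below 0.05 N and contact force between ring_arm and station below 0.05 N and horizontal distance between ring_center and mould_mouth below 0.015 m and horizontal distance between eye_center and post_top below 0.02 m and z of ring_center in the frame of mould_mouth between 0.035 and 0.085 m and angle between ring_arm's own z axis and vertical below 0.09 rad and linear speed of ring_arm below 0.02 m/s and angular speed of ring_arm below 0.1 rad/s); the arm keeps its last pose, push and grip.
It fails at once if the red button is pressed (value of joint red_button above 0.003 m).
It fails at once if two buttons are pressed at once (value of joint each of blue_button, yellow_button above 0.003 m or value of joint each of blue_button, green_button above 0.003 m or value of joint each of blue_button, red_button above 0.003 m or value of joint each of yellow_button, green_button above 0.003 m or value of joint each of yellow_button, red_button above 0.003 m or value of joint each of green_button, red_button above 0.003 m).
It fails at once if the ring arm knocks against the mould station (over 1 N) (contact force between ring_arm and station above 1 N).
It fails at once if the ring arm tips more than 20 degrees from level (angle between ring_arm's own z axis and vertical above 0.35 rad).
It fails at once if a bystander is displaced by more than 25 mm (distance of any of wrench, glass_jar, amber_lens, drink_bottle, plunger, spare_ring from where it was at the start of the episode above 0.025 m).
It also fails if it takes over 61 s, if anything falls off the work surface, if the arm or the gripper's body presses on something with over 40 N, if the wrist force passes 120 N, or if a joint passes its speed limit or range.

## Working session

There is one attempt and no reset: what is moved stays moved. The work goes in short steps, Python scripts to look and compute and a tool call to move; the robot and the scene stay as the last step left them, time stands still between calls to the robot, and variables do not carry over. Pictures are saved under pics/ and viewed, at most 10 in all, crops included, and the job is handed in when it is done.

Besides the shell and the picture viewer there is one more tool, called after ">>>" by a JSON object that holds its "name" and its "arguments", one argument or row to a line. servo_tool: Moves the arm, as the interface text tells. Its arguments: {"type":"object","properties":{"moves":{"type":"array"},"force":{"type":"number"}},"required":["moves"]}

```bash
mkdir -p pics; cat > h.py <<'E'
import numpy as np, cv2
from workcell import *
def w(p,c):
    k=calibration(c); return np.array(k["R"]).T@(np.array(p)-np.array(k["t"]))
def marks(names,c,f=mark_of):
    for n in names:
        r=f(n,c)
        print(c,n,[(np.round(w(d["xyz"],c),4).tolist(),round(d["score"],2)) for d in r[:2]])
E
python3 - <<'E'
from h import *
print(get_obs(),grasp_offset if not callable(grasp_offset) else grasp_offset())
for c in("top","scene"):
    p,d=camera(c); cv2.imwrite(f"pics/{c}0.png",p[:,:,::-1])
    marks(["blue_button_top","yellow_button_top","green_button_top","red_button_top","balance","ring_center","eye_center","mould_mouth","post_top","console","rest","station"],c)
    if c=="top": marks(["wrench","glass_jar","amber_lens","drink_bottle","plunger","spare_ring"],c)
E
```

```text
{'time': 0.0, 'q': array([-6.48009720e+01,  5.01053926e+00,  1.00327835e+01,  9.51014297e+01,
        1.35251278e-04,  9.00003756e+01]), 'qd': array([ 0.00903942, -0.03628728,  0.0318918 ,  0.10021191, -0.08767188,
        0.06253591]), 'joint_efforts': array([-2.21749819e-03, -5.20389247e+01,  4.64800858e+01,  1.61794620e-02,
       -6.77788125e-05, -1.00398734e-05]), 'ee_pos': array([ 0.23404241, -0.49738556,  0.19627354]), 'tcp_rot': array([-1.79920815e+02, -1.34732003e-04,  2.51986522e+01]), 'wrist_force': array([ 0.39264439,  0.14630767, -0.3874003 ]), 'torque': array([-0.00096543, -0.01589574,  0.05310129]), 'grasp_force': 0.0, 'opening': 0.08570450670003217} 0.0187
top blue_button_top [([0.4589, -0.0283, 0.0616], 0.49)]
top yellow_button_top [([0.6213, -0.0349, 0.0604], 0.51), ([0.6084, 0.4835, 0.0041], 0.4)]
top green_button_top [([0.5114, -0.0274, 0.062], 0.54)]
top red_button_top [([0.5688, -0.0279, 0.0641], 0.44)]
top balance [([0.5427, -0.2555, 0.052], 0.82)]
top ring_center [([0.6074, -0.2352, 0.0444], 0.61)]
top eye_center [([0.4146, -0.2915, 0.0452], 0.96)]
top mould_m
[... 807 characters left out ...]
637], 0.5)]
scene green_button_top [([0.5116, -0.0291, 0.0673], 0.47)]
scene red_button_top [([0.5645, -0.0303, 0.064], 0.58), ([0.3884, 0.2699, 0.097], 0.55)]
scene balance [([0.6046, -0.2458, 0.0426], 0.7), ([0.5393, -0.2552, 0.0578], 0.56)]
scene ring_center [([0.6041, -0.2399, 0.0466], 0.62)]
scene eye_center [([0.4165, -0.2926, 0.0413], 0.82)]
scene mould_mouth [([0.5862, 0.2883, 0.1011], 0.62)]
scene post_top [([0.3869, 0.2677, 0.0955], 0.8)]
scene console [([0.5437, -0.0263, 0.0034], 0.58), ([0.6263, -0.0312, 0.0646], 0.32)]
scene rest [([0.55, -0.2729, -0.0007], 0.56), ([0.5407, -0.2571, 0.0567], 0.33)]
scene station [([0.6023, -0.2446, 0.0401], 0.74), ([0.521, 0.285, 0.0005], 0.57)]
```

View pics/top0.png

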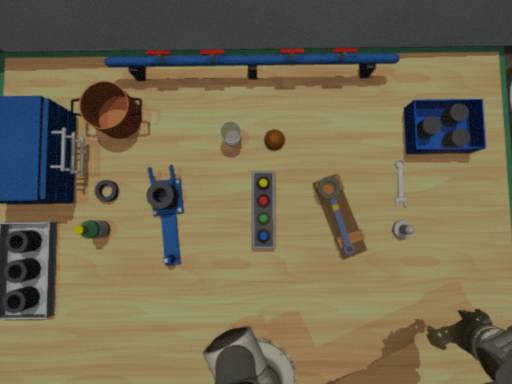

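View pics/scene0.png

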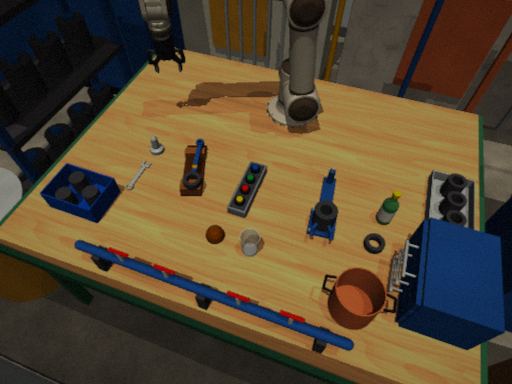

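```bash
python3 - <<'E'
from h import *
# colour blob + depth centroids from top
p,d=camera("top"); k=calibration("top"); K=np.array(k["camera_matrix"])
v,u=np.mgrid[:384,:512]
P=np.stack([(u-K[0,2])/K[0,0]*d,(v-K[1,2])/K[1,1]*d,d],-1)
W=(P-np.array(k["t"]))@np.array(k["R"])
h=cv2.cvtColor(p,cv2.COLOR_RGB2HSV).astype(int)
def box(x0,x1,y0,y1,z0,z1): return (W[...,0]>x0)&(W[...,0]<x1)&(W[...,1]>y0)&(W[...,1]<y1)&(W[...,2]>z0)&(W[...,2]<z1)&(d>0)
b=box(.4,.68,-.09,.03,.056,.07)&(h[...,1]>100)
for n,lo,hi in(("red",-9,9),("yel",18,36),("grn",40,88),("blue",95,130)):
    m=b&(h[...,0]>=lo)&(h[...,0]<=hi); q=W[m]
    print(n,len(q),q.mean(0).round(4) if len(q) else 0, np.round((q.min(0)+q.max(0))/2,4) if len(q) else 0)
m=box(.35,.7,-.36,-.18,.055,.08); q=W[m]; print("arm",len(q),q[:,2].max())
for n,f in(("ringtop",.566),):
    s=box(.57,.68,-.3,-.18,.064,.08); q=W[s]; (c,r)=cv2.minEnclosingCircle(q[:,:2].astype(np.float32)); print("ring",c,r,np.median(q[:,2]))
s=box(.38,.45,-.33,-.25,.064,.08); q=W[s]; print("eye",cv2.minEnclosingCircle(q[:,:2].astype(np.float32)))
s=box(.52,.65,.22,.36,.094,.106); q=W[s]; print("mould",cv2.minEnclosingCircle(q[:,:2].astype(np.float32)),np.median(q[:,2]))
s=box(.36,.42,.24,.3,.09,.106); q=W[s]; print("post",cv2.minEnclosingCircle(q[:,:2].astype(np.float32)))
s=box(.36,.68,-.35,-.18,.055,.08)&(h[...,0]>=18)&(h[...,0]<=36)&(h[...,1]>120); q=W[s]; print("band",len(q),q.mean(0) if len(q) else 0)
E
```

```text
red 50 [ 0.5662 -0.0302  0.0626] [ 0.5659 -0.0287  0.0626]
yel 52 [ 0.6229 -0.0311  0.0624] [ 0.6231 -0.0311  0.062 ]
grn 51 [ 0.5116 -0.0293  0.0626] [ 0.5123 -0.0294  0.0627]
blue 53 [ 0.4555 -0.0291  0.0628] [ 0.456  -0.0287  0.0622]
arm 669 0.07670282317958596
ring (0.6029196977615356, -0.23925276100635529) 0.03658800572156906 0.06989523457696815
eye ((0.4216741919517517, -0.28692740201950073), 0.028116852045059204)
mould ((0.5850429534912109, 0.28711092472076416), 0.04204976558685303) 0.09966698363603944
post ((0.3858626186847687, 0.2686019539833069), 0.00691605731844902)
band 30 [ 0.54181245 -0.25625011  0.0637353 ]
```

The top view shows the console's button row at column 263: yellow (row 183), red (201), green (219) and blue (237). The ring arm lies on its rest from (330,187) to (348,248), and the station's mould is at (161,195) with the post at (169,259). The scene view shows the same order. First I square up the tool, close the gripper and go above blue.

>>> {"name": "servo_tool", "arguments": {
  "moves": [
    [[0,0,8.4],[0,0,0],0],
    [[0,0,8.4],[0,0,0],0],
    [[0,0,8.4],[0,0,0],0],
    [[0,0,0],[0.018,-0.036,0],0],
    [[0,0,0],[0.018,-0.039,0],0],
    [[0,0,0],[0.018,-0.039,0],0],
    [[0,0,0],[0.018,-0.039,0],0],
    [[0,0,0],[0.018,-0.039,0],0],
    [[0,0,0],[0.018,-0.039,0],0],
    [[0,0,0],[0.018,-0.039,0],0],
    [[0,0,0],[0.018,-0.039,0],0],
    [[0,0,0],[0.018,-0.039,0],0]
  ],
  "force": 60
}}

```text
time: 2.85
ee_pos: [0.3966, -0.148, 0.1972]
tcp_rot: [180.0, -0.0, -0.0]
wrist_force: [0.3, -0.7, 0.1]
opening: -0.0001
grasp_force: 0.0
```

>>> {"name": "servo_tool", "arguments": {
  "moves": [
    [[0,0,0],[0.02,-0.04,0],0],
    [[0,0,0],[0.02,-0.04,0],0],
    [[0,0,0],[0.019,-0.039,0],0],
    [[0,0,0],[0,0,0.04],0],
    [[0,0,0],[0,0,0.04],0],
    [[0,0,0],[0,0,0.04],0],
    [[0,0,0],[0,0,0],0],
    [[0,0,0],[0,0,0],0]
  ]
}}

```text
time: 3.65
ee_pos: [0.4551, -0.0307, 0.0779]
tcp_rot: [-180.0, 0.0, -0.0]
wrist_force: [0.6, -0.1, 0.5]
opening: -0.0006
grasp_force: 0.0
```

```bash
python3 - <<'E'
from h import *
o=get_obs(); print(o["ee_pos"],o["wrist_force"])
p,d=camera("wrist"); cv2.imwrite("pics/w1.png",p[:,:,::-1])
E
```

```text
[ 0.45507294 -0.03067851  0.07792056] [ 0.5967439  -0.12940811  0.54262813]
```

View pics/w1.png

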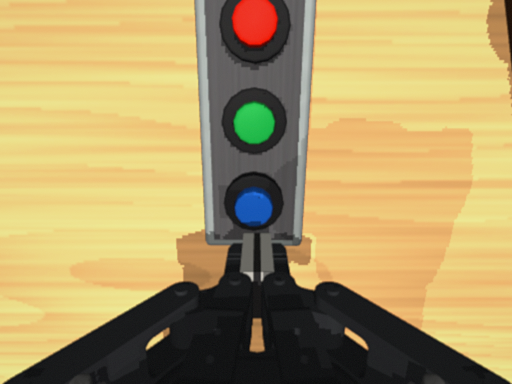

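The wrist view shows blue at (253,207), just in front of the closed fingertips at (257,235), with green at (254,123) and red at (255,22). The fingers line up with the row.

>>> {"name": "servo_tool", "arguments": {
  "moves": [
    [[0,0,0],[0,0,0.013],0],
    [[0,0,0],[0,0,0.005],0],
    [[0,0,0],[0,0,0.003],0],
    [[0,0,0],[0,0,0],0],
    [[0,0,0],[0,0,0],0]
  ]
}}

```text
time: 4.2
ee_pos: [0.4553, -0.0307, 0.0562]
tcp_rot: [180.0, -0.0, -0.0]
wrist_force: [0.0, 0.1, -0.5]
opening: 0.0001
grasp_force: 0.0
```

>>> {"name": "servo_tool", "arguments": {
  "moves": [
    [[0,0,0],[0,0,0.001],0],
    [[0,0,0],[0,0,0.001],0],
    [[0,0,0],[0,0,0],0]
  ]
}}

```text
time: 4.5
ee_pos: [0.4552, -0.0307, 0.0539]
tcp_rot: [180.0, 0.0, -0.0]
wrist_force: [-0.7, 0.1, 0.2]
opening: 0.0
grasp_force: 0.0
```

```bash
python3 - <<'E'
from h import *
o=get_obs(); print(o["ee_pos"],o["wrist_force"])
p,d=camera("wrist"); cv2.imwrite("pics/w2.png",p[:,:,::-1])
E
```

```text
[ 0.45517637 -0.03067713  0.05394869] [-0.68723344  0.11844904  0.15443379]
```

View pics/w2.png

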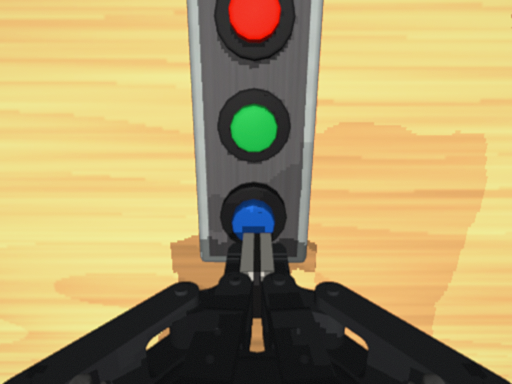

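```bash
python3 - <<'E'
from h import *
o=get_obs(); p,d=camera("wrist"); k=calibration("wrist"); K=np.array(k["camera_matrix"]);R=np.array(k["R"]);t=np.array(k["t"])
c=R@o["ee_pos"]+t; print("TCP px",K@c/c[2],"cam pos",-R.T@t)
v,u=np.mgrid[:384,:512]
W=(np.stack([(u-K[0,2])/K[0,0]*d,(v-K[1,2])/K[1,1]*d,d],-1)-t)@R
for uv in[(253,205),(253,215),(253,225),(245,240),(268,240),(250,255),(262,255),(250,270),(254,128)]: print(uv,W[uv[1],uv[0]].round(4),p[uv[1],uv[0]])
marks(["blue_button_top","green_button_top"],"wrist")
E
```

```text
TCP px [255.37589573 219.179364     1.        ] cam pos [ 0.53389997 -0.03141879  0.22979384]
(253, 205) [ 0.4668 -0.0293  0.06  ] [ 28  81 163]
(253, 215) [ 0.461  -0.0293  0.0612] [ 23  93 192]
(253, 225) [ 0.4547 -0.0293  0.0613] [ 25  87 185]
(245, 240) [ 0.4644 -0.026   0.0983] [109 108 102]
(268, 240) [ 0.4648 -0.0367  0.0991] [111 110 103]
(250, 255) [ 0.4643 -0.0286  0.1116] [110 108 101]
(262, 255) [ 0.4644 -0.0337  0.1119] [111 110 104]
(250, 270) [ 0.4641 -0.0288  0.1227] [106 105  98]
(254, 128) [ 0.5114 -0.0301  0.0612] [ 41 198  83]
wrist blue_button_top [([0.455, -0.0305, 0.0604], 0.65)]
wrist green_button_top [([0.5104, -0.0333, 0.0612], 0.96)]
```

The wrist depth shows the fingertips are still about 3 cm above the button. The reported zero force agrees, so I'll go down gently until there is contact.

>>> {"name": "servo_tool", "arguments": {
  "moves": [
    [[0,0,0],[0,0,0.003],0],
    [[0,0,0],[0,0,0.003],0],
    [[0,0,0],[0,0,0.003],0],
    [[0,0,0],[0,0,0.003],0],
    [[0,0,0],[0,0,0],0]
  ]
}}

```text
time: 5.2
ee_pos: [0.4548, -0.0307, 0.0414]
tcp_rot: [-180.0, 0.1, -0.0]
wrist_force: [-0.7, -0.9, -0.6]
opening: -0.0
grasp_force: 0.0
```

```bash
python3 - <<'E'
from h import *
o=get_obs(); p,d=camera("wrist"); k=calibration("wrist"); K=np.array(k["camera_matrix"]);R=np.array(k["R"]);t=np.array(k["t"])
v,u=np.mgrid[:384,:512]
W=(np.stack([(u-K[0,2])/K[0,0]*d,(v-K[1,2])/K[1,1]*d,d],-1)-t)@R
print(o["ee_pos"],o["wrist_force"])
for r in range(216,250,3): print(r,W[r,250].round(4),p[r,250],W[r,257].round(3))
E
```

```text
[ 0.45483663 -0.03065897  0.04138808] [-0.7285876  -0.85393789 -0.56574068]
216 [ 0.4658 -0.0278  0.0616] [ 36 104 208] [ 0.466 -0.032  0.062]
219 [ 0.4641 -0.0278  0.0619] [ 26  96 199] [ 0.464 -0.032  0.062]
222 [ 0.4626 -0.0278  0.0624] [ 26  94 196] [ 0.462 -0.032  0.062]
225 [ 0.4606 -0.0278  0.0619] [ 26  95 197] [ 0.461 -0.032  0.062]
228 [ 0.4589 -0.0278  0.0621] [ 19  69 146] [ 0.459 -0.032  0.062]
231 [ 0.4573 -0.0278  0.0625] [ 16  51 109] [ 0.457 -0.032  0.063]
234 [ 0.4644 -0.0282  0.0803] [109 108 100] [ 0.465 -0.032  0.081]
237 [ 0.4643 -0.0283  0.0832] [113 111 105] [ 0.465 -0.032  0.084]
240 [ 0.4644 -0.0283  0.0863] [113 111 104] [ 0.464 -0.032  0.086]
243 [ 0.4642 -0.0284  0.0888] [112 111 105] [ 0.465 -0.032  0.09 ]
246 [ 0.4652 -0.0285  0.0935] [112 111 104] [ 0.464 -0.032  0.091]
249 [ 0.4647 -0.0285  0.0952] [113 111 104] [ 0.464 -0.032  0.095]
```

The real tip sits about 38 mm above the reported TCP, so full press should be near a reported z of 0.019.

>>> {"name": "servo_tool", "arguments": {
  "moves": [
    [[0,0,0],[0,0,0.006],0],
    [[0,0,0],[0,0,0.006],0],
    [[0,0,0],[0,0,0.004],0],
    [[0,0,0],[0,0,0.003],0],
    [[0,0,0],[0,0,0.002],0],
    [[0,0,0],[0,0,0],0],
    [[0,0,0],[0,0,0],0]
  ]
}}

```text
time: 5.95
ee_pos: [0.4553, -0.0307, 0.0225]
tcp_rot: [180.0, -0.1, 0.0]
wrist_force: [-6.6, -1.0, 16.9]
opening: -0.0001
grasp_force: 8.2
```

```bash
cat > b.py <<'E'
from h import *
import sys
o=get_obs(); p,d=camera("wrist"); k=calibration("wrist"); K=np.array(k["camera_matrix"]);R=np.array(k["R"]);t=np.array(k["t"])
v,u=np.mgrid[:384,:512]
W=(np.stack([(u-K[0,2])/K[0,0]*d,(v-K[1,2])/K[1,1]*d,d],-1)-t)@R
print(o["time"],o["ee_pos"],o["wrist_force"])
h=cv2.cvtColor(p,cv2.COLOR_RGB2HSV).astype(int)
for n,lo,hi in(("red",-9,9),("yel",18,36),("grn",40,88),("blue",95,130)):
    m=(h[...,1]>120)&(h[...,2]>90)&(h[...,0]>=lo)&(h[...,0]<=hi)&(W[...,2]>.045)&(W[...,2]<.07)&(abs(W[...,1]+.03)<.02); q=W[m]
    print(n,m.sum(), (q.mean(0).round(4),np.median(q[:,2]).round(4)) if m.any() else 0)
E
python3 b.py
```

```text
5.95 [ 0.45532378 -0.03068037  0.02254651] [-6.64239514 -1.04006995 16.87194868]
red 1518 (array([ 0.5602, -0.0302,  0.0615]), np.float64(0.0616))
yel 0 0
grn 2568 (array([ 0.5115, -0.0297,  0.0615]), np.float64(0.0617))
blue 546 (array([ 0.4632, -0.0278,  0.055 ]), np.float64(0.0551))
```

Blue's top went from 0.0615 to 0.055, so it is fully down. Next is yellow: lift, cross over above red, and press.

>>> {"name": "servo_tool", "arguments": {
  "moves": [
    [[0,0,0],[0,0,-0.015],0],
    [[0,0,0],[0,0,-0.025],0],
    [[0,0,0],[0.037,0.0,0],0],
    [[0,0,0],[0.04,0.0,0],0],
    [[0,0,0],[0.04,0.0,0],0],
    [[0,0,0],[0.04,0.0,0],0],
    [[0,0,0],[0.01,0.0,0],0],
    [[0,0,0],[0,0,0],0],
    [[0,0,0],[0,0,0.02],0],
    [[0,0,0],[0,0,0],0]
  ]
}}

```text
time: 7.0
ee_pos: [0.6198, -0.0306, 0.0391]
tcp_rot: [-180.0, 0.2, -0.0]
wrist_force: [-0.3, 0.5, 0.2]
opening: 0.0001
grasp_force: 0.0
```

```bash
python3 b.py
```

```text
7.0 [ 0.61977498 -0.03062406  0.03908588] [-0.29465179  0.4975099   0.17666375]
red 124 (array([ 0.561 , -0.0313,  0.063 ]), np.float64(0.063))
yel 1289 (array([ 0.6286, -0.0307,  0.0619]), np.float64(0.0628))
grn 0 0
blue 0 0
```

>>> {"name": "servo_tool", "arguments": {
  "moves": [
    [[0,0,0],[0.002,0,0.004],0],
    [[0,0,0],[0,0,0.005],0],
    [[0,0,0],[0,0,0.004],0],
    [[0,0,0],[0,0,0.004],0],
    [[0,0,0],[0,0,0.002],0],
    [[0,0,0],[0,0,0],0],
    [[0,0,0],[0,0,0],0]
  ]
}}

```text
time: 7.75
ee_pos: [0.6243, -0.0307, 0.0228]
tcp_rot: [180.0, -0.0, -0.0]
wrist_force: [-1.6, 0.3, 6.7]
opening: -0.0002
grasp_force: 3.2
```

```bash
python3 b.py
```

```text
7.75 [ 0.62429048 -0.03071142  0.02276365] [-1.6087172   0.27433594  6.74883718]
red 349 (array([ 0.5716, -0.0314,  0.0614]), np.float64(0.0617))
yel 497 (array([ 0.6318, -0.0305,  0.0549]), np.float64(0.055))
grn 0 0
blue 0 0
```

Yellow is down, at 0.055. Now green.

>>> {"name": "servo_tool", "arguments": {
  "moves": [
    [[0,0,0],[0,0,-0.015],0],
    [[0,0,0],[0,0,-0.025],0],
    [[0,0,0],[-0.037,0.0,0],0],
    [[0,0,0],[-0.04,0.0,0],0],
    [[0,0,0],[-0.035,0.0,0],0],
    [[0,0,0],[0,0,0],0],
    [[0,0,0],[0,0,0.02],0],
    [[0,0,0],[0,0,0],0],
    [[0,0,0],[0,0,0.005],0]
  ]
}}

```text
time: 8.7
ee_pos: [0.5128, -0.0307, 0.0379]
tcp_rot: [180.0, -0.0, 0.0]
wrist_force: [0.1, 0.2, 1.1]
opening: 0.0001
grasp_force: 0.0
```

```bash
python3 b.py
```

```text
8.7 [ 0.51276491 -0.03066158  0.03786337] [0.10320606 0.1574326  1.13378104]
red 2190 (array([ 0.5673, -0.0303,  0.0601]), np.float64(0.0606))
yel 1967 (array([ 0.6186, -0.0308,  0.0604]), np.float64(0.0606))
grn 735 (array([ 0.5183, -0.0292,  0.0598]), np.float64(0.0603))
blue 197 (array([ 0.4511, -0.0313,  0.0609]), np.float64(0.0609))
```

>>> {"name": "servo_tool", "arguments": {
  "moves": [
    [[0,0,0],[0,0,0.006],0],
    [[0,0,0],[0,0,0.004],0],
    [[0,0,0],[0,0,0.004],0],
    [[0,0,0],[0,0,0.002],0],
    [[0,0,0],[0,0,0],0],
    [[0,0,0],[0,0,0],0]
  ]
}}

```text
time: 9.35
ee_pos: [0.5127, -0.0307, 0.0226]
tcp_rot: [180.0, -0.1, 0.0]
wrist_force: [-4.1, -0.3, 14.2]
opening: 0.0005
grasp_force: 6.8
```

```bash
python3 b.py
```

```text
9.35 [ 0.51273816 -0.03067635  0.02259776] [-4.11915676 -0.32200583 14.1521289 ]
red 2645 (array([ 0.5676, -0.0303,  0.0612]), np.float64(0.0616))
yel 1848 (array([ 0.6168, -0.0308,  0.0613]), np.float64(0.0615))
grn 369 (array([ 0.5201, -0.0284,  0.0548]), np.float64(0.0549))
blue 301 (array([ 0.459 , -0.0314,  0.0617]), np.float64(0.0617))
```

Green is down too. Next I rise, go over the balance point, turn to the bar's direction and open partway.

>>> {"name": "servo_tool", "arguments": {
  "moves": [
    [[0,0,0],[0,0,-0.03],0],
    [[0,0,0],[0,0,-0.045],0],
    [[0,0,0],[0,0,-0.045],0],
    [[0,0,0],[0.005,0.036,0],55],
    [[0,0,0],[0.005,0.038,0],55],
    [[0,0,0],[0.005,0.038,0],55],
    [[0,0,0],[0.005,0.038,0],55],
    [[0,0,0],[0.005,0.038,0],55],
    [[0,0,0],[0.003,0.038,0],55],
    [[0,0,-7.9],[0,0,0],55],
    [[0,0,-7.9],[0,0,0],55],
    [[0,0,0],[0,0,0],55]
  ]
}}

```text
time: 10.6
ee_pos: [0.54, -0.257, 0.1404]
tcp_rot: [-180.0, 0.0, 15.9]
wrist_force: [0.2, 0.9, 0.1]
opening: 0.0468
grasp_force: 0.0
```

```bash
cat > g.py <<'E'
from h import *
o=get_obs(); p,d=camera("wrist"); k=calibration("wrist"); K=np.array(k["camera_matrix"]);R=np.array(k["R"]);t=np.array(k["t"])
v,u=np.mgrid[:384,:512]
W=(np.stack([(u-K[0,2])/K[0,0]*d,(v-K[1,2])/K[1,1]*d,d],-1)-t)@R
print(o["time"],o["ee_pos"],o["tcp_rot"],o["wrist_force"],o["opening"],o["grasp_force"])
E
python3 - <<'E'
from g import *
cv2.imwrite("pics/w3.png",p[:,:,::-1])
# tool frame relative points of gripper
from scipy.spatial.transform import Rotation as Ro
T=Ro.from_euler("xyz",o["tcp_rot"],degrees=True).as_matrix()
L=(W-o["ee_pos"])@T
m=(abs(L[...,1])<.06)&(abs(L[...,0])<.03)&(L[...,2]<.0)&(d>0)
print("lowest gripper z rel ee", np.percentile(L[m][:,2],[95,99,100]) if m.any() else 0)
for s in(-1,1):
    q=L[m&(s*L[...,1]>.004)]; i=np.argsort(q[:,2])[-40:]; print(q[i].mean(0))
marks(["balance","ring_center","eye_center"],"wrist")
h=cv2.cvtColor(p,cv2.COLOR_RGB2HSV).astype(int)
s=(W[...,2]>.05)&(W[...,2]<.075)&(h[...,0]>=18)&(h[...,0]<=36)&(h[...,1]>120)&(W[...,1]<-.15); q=W[s]; print("band",len(q),q.mean(0),q[:,2].max(),np.median(q,0))
s=(W[...,2]>.05)&(W[...,2]<.075)&(h[...,0]>=100)&(h[...,0]<=125)&(h[...,1]>110)&(W[...,1]<-.15)&(W[...,0]<.575)&(W[...,0]>.49); q=W[s][:,:2]
c=q.mean(0); e=np.linalg.svd(q-c)[2][0]; print("bar",len(q),c,np.degrees(np.arctan2(e[1],e[0])))
E
```

```text
10.6 [ 0.53997504 -0.25704894  0.14044095] [-1.79967698e+02  3.70733331e-02  1.58743431e+01] [0.19685397 0.8632309  0.05637374] 0.04679903433080755 0.0
lowest gripper z rel ee [-0.05874234 -0.04378724 -0.03558043]
[-0.00222505 -0.02359167 -0.03755008]
[-0.0006804   0.02366554 -0.03775836]
wrist balance [([0.5436, -0.2583, 0.0613], 0.79)]
wrist ring_center []
wrist eye_center [([0.412, -0.2958, 0.0401], 0.68)]
band 406 [ 0.54148665 -0.25723544  0.06438856] 0.06627712820085317 [ 0.54162315 -0.2572653   0.06439384]
bar 1436 [ 0.52873299 -0.26091578] -163.67180248656823
```

View pics/w3.png

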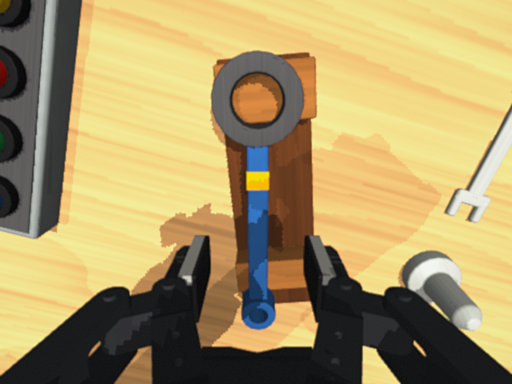

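The wrist view shows the bar running straight between the open fingers, with the band at (258,181) and the fingertips at about (195,245) and (318,245). The real tips are about 36 mm behind the reported TCP. I'll pick a grip height that suits both readings of the grasp point.

>>> {"name": "servo_tool", "arguments": {
  "moves": [
    [[0,0,-0.4],[0.0015,0,0.04],55],
    [[0,0,0],[0,0,0.04],55],
    [[0,0,0],[0,0,0.03],55],
    [[0,0,0],[0,0,0.0145],55],
    [[0,0,0],[0,0,0],55],
    [[0,0,0],[0,0,0],55]
  ]
}}

```text
time: 11.4
ee_pos: [0.5423, -0.2565, 0.018]
tcp_rot: [179.9, -0.1, 16.2]
wrist_force: [0.7, -0.1, 0.2]
opening: 0.0469
grasp_force: 0.0
```

```bash
python3 - <<'E'
from g import *
cv2.imwrite("pics/w4.png",p[:,:,::-1])
h=cv2.cvtColor(p,cv2.COLOR_RGB2HSV).astype(int)
s=(W[...,2]>.05)&(W[...,2]<.075)&(h[...,0]>=18)&(h[...,0]<=36)&(h[...,1]>120)&(W[...,1]<-.15); q=W[s]; print("band",len(q),q.mean(0))
s=(W[...,2]>.05)&(W[...,2]<.075)&(h[...,0]>=100)&(h[...,0]<=125)&(h[...,1]>110)&(W[...,1]<-.15)&(W[...,0]<.575)&(W[...,0]>.49); print(W[s][:,2].mean())
E
```

```text
11.4 [ 0.54228316 -0.25645577  0.01795679] [ 1.79940146e+02 -6.43610282e-02  1.61683331e+01] [ 0.73910158 -0.06715554  0.21529214] 0.046854656891222424 0.0
band 1202 [ 0.54225142 -0.25736588  0.06484917]
0.06434185761553207
```

View pics/w4.png

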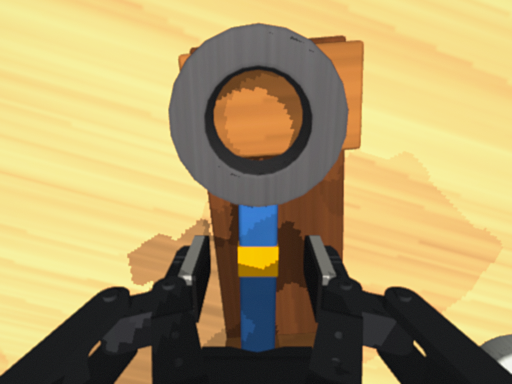

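The band at (258,262) lies between the fingertips at (197,260) and (317,260). I lower 3 mm and close.

>>> {"name": "servo_tool", "arguments": {
  "moves": [
    [[0,0,0],[0,0,0.003],55],
    [[0,0,0],[0,0,0],0],
    [[0,0,0],[0,0,0],0],
    [[0,0,0],[0,0,0],0],
    [[0,0,0],[0,0,0],0],
    [[0,0,0],[0,0,0],0],
    [[0,0,0],[0,0,0],0]
  ],
  "force": 70
}}

```text
time: 12.15
ee_pos: [0.542, -0.2566, 0.0144]
tcp_rot: [179.9, -0.1, 16.2]
wrist_force: [0.1, -0.9, 5.8]
opening: 0.0162
grasp_force: 70.5
```

>>> {"name": "servo_tool", "arguments": {
  "moves": [
    [[0,0,0],[0,0,-0.004],0],
    [[0,0,0],[0,0,-0.006],0],
    [[0,0,0],[0,0,-0.01],0],
    [[0,0,0],[0,0,-0.01],0],
    [[0,0,0],[0,0,0],0],
    [[0,0,0],[0,0,0],0],
    [[0,0,0],[0,0,0],0],
    [[0,0,0],[0,0,0],0]
  ]
}}

```text
time: 12.95
ee_pos: [0.5413, -0.2561, 0.043]
tcp_rot: [-180.0, 0.0, 16.2]
wrist_force: [-0.9, 0.2, -7.4]
opening: 0.0163
grasp_force: 69.1
```

```bash
cat > lv.py <<'E'
from g import *
import json
m=cut_out("ring_arm","wrist"); print("masks",[(round(x["score"],2),int(x["mask"].sum())) for x in m[:2]])
mm=m[0]["mask"]&(d>0)
from scipy.spatial.transform import Rotation as Ro
T=Ro.from_euler("xyz",o["tcp_rot"],degrees=True).as_matrix()
L=(W-o["ee_pos"])@T; q=L[mm]
# ring top (x .03-.1) and bar top near grip
for a,b in((-.03,-.012),(-.012,.012),(.012,.026),(.04,.06),(.07,.095)):
    s=q[(q[:,0]>a)&(q[:,0]<b)&(abs(q[:,1])<.04)]
    if len(s): print(a,b,len(s),"height over ee",-np.percentile(s[:,2],[5,50]).round(4))
s=q[(q[:,0]>.03)]; top=s[s[:,2]<np.percentile(s[:,2],5)+.012]
if len(top)>50:
    c,r=cv2.minEnclosingCircle(top[:,:2].astype(np.float32)); 
    A=np.c_[top[:,:2],np.ones(len(top))]; f=np.linalg.lstsq(A,-top[:,2],rcond=None)[0]; print("ring circ tool",np.round(c,4),round(r,4),"slopes deg",np.degrees(f[:2]))
    print("ring world",(T@np.array([*c,-(f[0]*c[0]+f[1]*c[1]+f[2])])+o["ee_pos"]).round(4))
h=cv2.cvtColor(p,cv2.COLOR_RGB2HSV).astype(int)
s=mm&(h[...,0]>=18)&(h[...,0]<=36)&(h[...,1]>120); print("band",s.sum(),L[s].mean(0) if s.any() else 0)
E
python3 lv.py
```

```text
12.95 [ 0.54133184 -0.25610843  0.04296143] [-1.79965839e+02  3.57794069e-02  1.61969633e+01] [-0.89826814  0.23684207 -7.44547413] 0.016265618543764848 69.12780046463013
masks [(0.96, 26360)]
-0.03 -0.012 1121 height over ee [0.0503 0.0494]
-0.012 0.012 1729 height over ee [0.0509 0.0497]
0.012 0.026 1146 height over ee [0.0504 0.0494]
0.04 0.06 6387 height over ee [0.0553 0.0541]
0.07 0.095 8777 height over ee [0.0555 0.0543]
ring circ tool [0.0643 0.0003] 0.036 slopes deg [ 0.41322668 -0.02705783]
ring world [ 0.6032 -0.2384  0.0969]
band 1095 [ 2.59444442e-03  2.45197873e-06 -4.74128776e-02]
```

The arm is lifted level, with the ring's underside at about 0.069 m and 0.4° slope. I raise it, turn it to the station's direction and start the carry.

>>> {"name": "servo_tool", "arguments": {
  "moves": [
    [[0,0,0],[0,0,-0.01],0],
    [[0,0,0],[0,0,-0.02],0],
    [[0,0,0],[0,0,-0.025],0],
    [[0,0,0],[0,0,-0.02],0],
    [[0,0,0],[0,0,-0.016],0],
    [[0,0,2.5],[0,0,0],0],
    [[0,0,3.0],[0,0,0],0],
    [[0,0,3.0],[0,0,0],0],
    [[0,0,2.4],[0,-0.005,0],0],
    [[0,0,0],[0.001,-0.015,0],0],
    [[0,0,0],[0.001,-0.025,0],0],
    [[0,0,0],[0.002,-0.03,0],0]
  ]
}}

```text
time: 14.25
ee_pos: [0.5382, -0.1802, 0.1349]
tcp_rot: [-180.0, -0.0, 5.3]
wrist_force: [-0.0, 0.9, -6.6]
opening: 0.0165
grasp_force: 69.1
```

>>> {"name": "servo_tool", "arguments": {
  "moves": [
    [[0,0,0],[0.002,-0.03,0],0],
    [[0,0,0],[0.002,-0.03,0],0],
    [[0,0,0],[0.002,-0.03,0],0],
    [[0,0,0],[0.002,-0.03,0],0],
    [[0,0,0],[0.002,-0.03,0],0],
    [[0,0,0],[0.002,-0.03,0],0],
    [[0,0,0],[0.002,-0.03,0],0],
    [[0,0,0],[0.002,-0.03,0],0],
    [[0,0,0],[0.002,-0.03,0],0],
    [[0,0,0],[0.002,-0.03,0],0],
    [[0,0,0],[0.001,-0.02,0],0],
    [[0,0,0],[0.001,-0.01,0],0]
  ]
}}

```text
time: 15.45
ee_pos: [0.5335, 0.1022, 0.136]
tcp_rot: [-177.9, 0.0, 9.6]
wrist_force: [0.5, 0.7, -6.8]
opening: 0.0163
grasp_force: 69.2
```

```bash
python3 lv.py
```

```text
15.45 [0.53353115 0.10218793 0.13603766] [-1.77855600e+02  1.93408407e-02  9.64303521e+00] [ 0.53839093  0.74616698 -6.80944324] 0.016313128141237396 69.22506093978882
masks [(0.84, 26304), (0.21, 635)]
-0.03 -0.012 1115 height over ee [0.0504 0.0494]
-0.012 0.012 1658 height over ee [0.0507 0.0497]
0.012 0.026 1159 height over ee [0.0504 0.0494]
0.04 0.06 6399 height over ee [0.0553 0.0541]
0.07 0.095 8812 height over ee [0.0554 0.0543]
ring circ tool [0.0646 0.0003] 0.0362 slopes deg [ 0.43557988 -0.03975458]
ring world [0.5976 0.1107 0.1899]
band 1165 [ 0.00574127  0.00053542 -0.04194937]
```

>>> {"name": "servo_tool", "arguments": {
  "moves": [
    [[0,0,0],[0,0,0],0],
    [[0,0,0],[0,0,0],0]
  ]
}}

```text
time: 15.75
ee_pos: [0.5336, 0.101, 0.1359]
tcp_rot: [-177.9, 0.0, 9.5]
wrist_force: [-0.6, 0.5, -7.4]
opening: 0.0163
grasp_force: 69.2
```

```bash
python3 - <<'E'
from h import *
o=get_obs()
for k in("q","qd","joint_efforts","ee_pos","tcp_rot","wrist_force","torque"): print(k,np.round(o[k],3))
for c in("scene",):
    p,d=camera(c); cv2.imwrite("pics/s2.png",p[:,:,::-1])
E
```

```text
q [  9.48    3.205   1.411  88.233   2.107 179.944]
qd [ 0.102 -0.025  0.021  0.003  0.003 -0.044]
joint_efforts [ 2.0200e-01 -5.4058e+01  5.0411e+01  1.0000e-03  1.9100e-01 -0.0000e+00]
ee_pos [0.534 0.101 0.136]
tcp_rot [-1.77893e+02  2.50000e-02  9.53600e+00]
wrist_force [-0.629  0.451 -7.375]
torque [-0.099 -0.006  0.014]
```

View pics/s2.png

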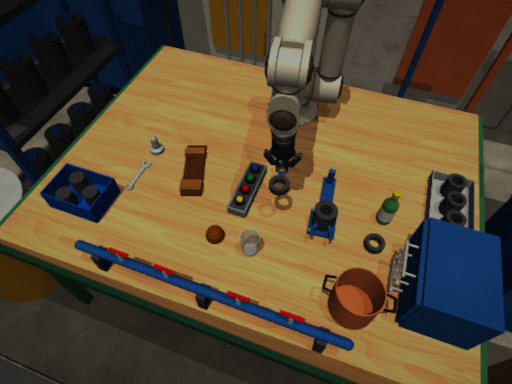

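The scene view shows the arm held level next to the console, with the ring at (279,185), and nothing hit. The last joint sits at its 180° limit, since it equals 180 + q1 − yaw. I therefore have to spin the tool nearly a full turn the other way, at this height, to get the same direction within range.

>>> {"name": "servo_tool", "arguments": {
  "moves": [
    [[0,0,-2],[0,0,0],0],
    [[-1,0,0],[0,0,0],0],
    [[-1.1,0,0],[0,0,0],0],
    [[0,0,-3],[0,0,0],0],
    [[0,0,-6],[0,0,0],0],
    [[0,0,-6],[0,0,0],0],
    [[0,0,-6],[0,0,0],0],
    [[0,0,-6],[0,0,0],0],
    [[0,0,-6],[0,0,0],0],
    [[0,0,-6],[0,0,0],0],
    [[0,0,-3],[0,0,0],0],
    [[0,0,0],[0,0,0],0]
  ]
}}

```text
time: 17.0
ee_pos: [0.5335, 0.1018, 0.136]
tcp_rot: [179.9, -0.0, 53.6]
wrist_force: [0.4, 0.1, -7.3]
opening: 0.0161
grasp_force: 69.2
```

```bash
python3 -c "
from h import *
print(get_obs()['q'])"; python3 lv.py
```

```text
[ 1.08135418e+01  3.13778083e+00  1.37031053e+00  8.81723611e+01
 -2.43867095e-02  1.37205627e+02]
17.0 [0.53352935 0.1017685  0.1359518 ] [ 1.79941228e+02 -2.75839628e-02  5.36079159e+01] [ 0.36512568  0.1208454  -7.25552914] 0.01606594431012644 69.24994111061096
masks [(0.63, 675), (0.61, 26305)]Traceback (most recent call last):
  File "lv.py", line 12, in <module>
    s=q[(q[:,0]>.03)]; top=s[s[:,2]<np.percentile(s[:,2],5)+.012]
                                    ~~~~~~~~~~~~~^^^^^^^^^^
    return _quantile_unchecked(
        a, q, axis, out, overwrite_input, method, keepdims, weights)
    return _ureduce(a,
                    func=_quantile_ureduce_func,
    ...<5 lines>...
                    overwrite_input=overwrite_input,
                    method=method)
    r = func(a, **kwargs)
    result = _quantile(arr,
                       quantiles=q,
    ...<2 lines>...
                       out=out,
                       weights=wgt)
    slices_having_nans = np.isnan(arr[-1, ...])
                                  ~~~^^^^^^^^^
IndexError: index -1 is out of bounds for axis 0 with size 0
```

>>> {"name": "servo_tool", "arguments": {
  "moves": [
    [[0,0,-4],[0,0,0],0],
    [[0,0,-8],[0,0,0],0],
    [[0,0,-8],[0,0,0],0],
    [[0,0,-8],[0,0,0],0],
    [[0,0,-8],[0,0,0],0],
    [[0,0,-8],[0,0,0],0],
    [[0,0,-8],[0,0,0],0],
    [[0,0,-8],[0,0,0],0],
    [[0,0,-8],[0,0,0],0],
    [[0,0,-8],[0,0,0],0],
    [[0,0,-8],[0,0,0],0],
    [[0,0,-8],[0,0,0],0]
  ]
}}

```text
time: 18.3
ee_pos: [0.5336, 0.1017, 0.136]
tcp_rot: [180.0, 0.0, 145.8]
wrist_force: [-0.5, -0.5, -6.5]
opening: 0.0162
grasp_force: 69.3
```

>>> {"name": "servo_tool", "arguments": {
  "moves": [
    [[0,0,-8],[0,0,0],0],
    [[0,0,-8],[0,0,0],0],
    [[0,0,-8],[0,0,0],0],
    [[0,0,-8],[0,0,0],0],
    [[0,0,-8],[0,0,0],0],
    [[0,0,-8],[0,0,0],0],
    [[0,0,-8],[0,0,0],0],
    [[0,0,-8],[0,0,0],0],
    [[0,0,-8],[0,0,0],0],
    [[0,0,-8],[0,0,0],0],
    [[0,0,-8],[0,0,0],0],
    [[0,0,-8],[0,0,0],0]
  ]
}}

```text
time: 19.5
ee_pos: [0.5336, 0.1016, 0.1359]
tcp_rot: [-180.0, 0.0, -118.2]
wrist_force: [-0.1, 0.1, -6.2]
opening: 0.0163
grasp_force: 69.3
```

>>> {"name": "servo_tool", "arguments": {
  "moves": [
    [[0,0,-8],[0,0,0],0],
    [[0,0,-8],[0,0,0],0],
    [[0,0,-8],[0,0,0],0],
    [[0,0,-8],[0,0,0],0],
    [[0,0,-8],[0,0,0],0],
    [[0,0,-8],[0,0,0],0],
    [[0,0,-8],[0,0,0],0],
    [[0,0,-8],[0,0,0],0],
    [[0,0,-8],[0,0,0],0],
    [[0,0,-8],[0,0,0],0],
    [[0,0,-4],[0,0,0],0],
    [[0,0,0],[0,0,0],0]
  ]
}}

```text
time: 20.7
ee_pos: [0.5335, 0.1017, 0.1359]
tcp_rot: [-180.0, -0.0, -34.4]
wrist_force: [0.1, 0.9, -6.2]
opening: 0.0164
grasp_force: 69.3
```

```bash
sed -i 's/^mm=m\[0\]/mm=max(m,key=lambda x:x["mask"].sum())/' lv.py; python3 -c "
from h import *
print(get_obs()['q'])"; python3 lv.py
```

```text
[ 1.07836810e+01  3.14049988e+00  1.37156825e+00  8.81752879e+01
  5.86859253e-03 -1.34775631e+02]
20.7 [0.53353594 0.10165323 0.13593739] [-1.79956270e+02 -3.51220415e-02 -3.44406983e+01] [ 0.12603866  0.85563822 -6.22935055] 0.016388630504861845 69.25053834915161
masks [(0.87, 26159)]
-0.03 -0.012 1114 height over ee [0.0503 0.0494]
-0.012 0.012 1649 height over ee [0.0508 0.0497]
0.012 0.026 1132 height over ee [0.0503 0.0494]
0.04 0.06 6409 height over ee [0.0553 0.0541]
0.07 0.095 8704 height over ee [0.0554 0.0543]
ring circ tool [0.0654 0.0016] 0.036 slopes deg [ 0.44974401 -0.00958059]
ring world [0.5865 0.0634 0.1899]
band 1139 [ 2.24431951e-03  2.63594222e-05 -4.20662496e-02]
```

>>> {"name": "servo_tool", "arguments": {
  "moves": [
    [[0,0,-4],[0,0,0],0],
    [[0,0,-8],[0,0,0],0],
    [[0,0,-8],[0,0,0],0],
    [[0,0,-8],[0,0,0],0],
    [[0,0,-8],[0,0,0],0],
    [[0,0,-3.7],[0,0,0],0],
    [[0,0,0],[0,0,0],0],
    [[0,0,0],[0,-0.01,0],0],
    [[0,0,0],[0.001,-0.02,0],0],
    [[0,0,0],[0.001,-0.03,0],0],
    [[0,0,0],[0.001,-0.03,0],0],
    [[0,0,0],[0.001,-0.03,0],0]
  ]
}}

```text
time: 22.0
ee_pos: [0.5261, 0.2232, 0.136]
tcp_rot: [-180.0, -0.1, 5.1]
wrist_force: [0.8, 1.1, -6.4]
opening: 0.0164
grasp_force: 69.3
```

>>> {"name": "servo_tool", "arguments": {
  "moves": [
    [[0,0,0],[0,-0.025,0],0],
    [[0,0,0],[0,-0.02,0],0],
    [[0,0,0],[0,-0.01,0],0],
    [[0,0,0],[0,-0.005,0],0],
    [[0,0,0],[0,0,0],0],
    [[0,0,0],[0,0,0],0],
    [[0,0,0],[0,0,0],0]
  ]
}}

```text
time: 22.7
ee_pos: [0.5211, 0.2804, 0.1362]
tcp_rot: [-180.0, -0.1, 5.2]
wrist_force: [0.6, -0.2, -6.7]
opening: 0.016
grasp_force: 69.4
```

```bash
cat >> lv.py <<'E'
marks(["mould_mouth","post_top","ring_center","eye_center"],"wrist")
for c in("top","scene"):
    camera(c); marks(["ring_center","eye_center","mould_mouth","post_top"],c)
E
python3 lv.py; python3 - <<'E'
from h import *
p,d=camera("top"); k=calibration("top"); K=np.array(k["camera_matrix"])
v,u=np.mgrid[:384,:512]
W=(np.stack([(u-K[0,2])/K[0,0]*d,(v-K[1,2])/K[1,1]*d,d],-1)-np.array(k["t"]))@np.array(k["R"])
cv2.imwrite("pics/t3.png",cv2.resize(p[120:290,90:260,::-1],None,fx=3,fy=3))
p,d=camera("scene"); cv2.imwrite("pics/s3.png",cv2.resize(p[130:270,230:410,::-1],None,fx=3,fy=3))
E
```

```text
22.7 [0.52112113 0.28044689 0.13615606] [-1.79981564e+02 -6.08034434e-02  5.22042059e+00] [ 0.61163864 -0.22905873 -6.70326918] 0.015976698307293896 69.37885522842407
masks [(0.84, 25711)]
-0.03 -0.012 1108 height over ee [0.0503 0.0494]
-0.012 0.012 1606 height over ee [0.0507 0.0497]
0.012 0.026 1135 height over ee [0.0503 0.0494]
0.04 0.06 6309 height over ee [0.0553 0.054 ]
0.07 0.095 8647 height over ee [0.0554 0.0543]
ring circ tool [0.0644 0.0003] 0.0363 slopes deg [0.45107475 0.01503078]
ring world [0.5852 0.286  0.1901]
band 1047 [-0.00027199  0.00053908 -0.04966616]
wrist mould_mouth [([0.5869, 0.2919, 0.0993], 0.79), ([0.523, 0.2799, -0.0017], 0.6)]
wrist post_top []
wrist ring_center []
wrist eye_center [([0.4807, 0.5033, -0.0007], 0.59)]
top ring_center [([0.5865, 0.2861, 0.1661], 0.97)]
top eye_center [([0.3857, 0.2711, 0.162], 0.73)]
top mould_mouth [([0.5819, 0.2901, 0.1001], 0.84)]
top post_top [([0.3856, 0.2679, 0.1017], 0.98), ([0.5235, 0.2794, 0.1725], 0.72)]
scene ring_center [([0.5873, 0.2896, 0.1654], 0.59)]
scene eye_center []
scene mould_mouth [([0.5868, 0.2855, 0.0994], 0.64)]
scene post_top [([0.386, 0.2681, 0.0964], 0.56), ([0.5888, 0.2841, 0.1629], 0.53)]
```

View pics/s3.png

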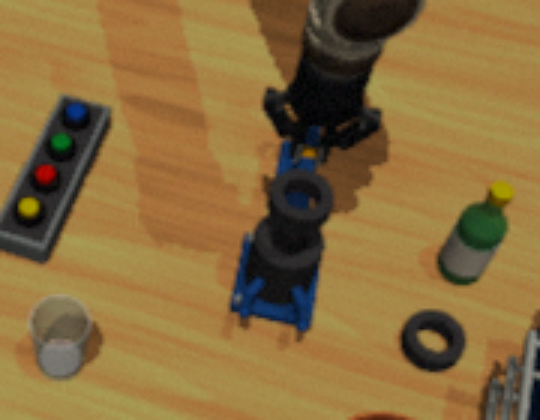

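The scene crop shows the ring at (300,197) held level above the mould at (285,250), with everything else undisturbed. The measured ring centre is within about 3 mm of the mould's axis, and its underside is about 62 mm above the mould's top.

```bash
python3 -c "
from workcell import *
print(job_done())"
```

```text
the job is handed in; nothing more can be done
None
```

I handed the job in with blue, yellow and green pressed in that order, red untouched, and the ring arm held level and still over the mould, its ring about 3 mm off the mould's axis and 62 mm above its top; the hand-in gave no verdict, and the grip height hedges between two readings of the grasp point, within about 22 mm of balance against the 25 mm limit on the worse one.

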